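Load-test a battery pack: set the display, hold the load lever

TASK

The battery-pack tester's black display is folded down: take it by the orange peg on its side and raise it to about 60 degrees from lying flat, so that it stays there by itself. Then push down the yellow paddle of the spring-loaded lever with the fingers until the lever is level (pointer at the green mark), never as far down as the red, and finish while still holding it level: do not let go. Leave the pack in its dock and everything else where it is.

Things in the scene. Friction and masses are not known exactly. Their poses are not given: they have to be found in the camera images.
- tester: battery-pack tester, grey box fixed to the bench, x -75 to +85 mm, y -145 to +83 mm, 50 mm high; origin on the bench near its middle; x points to its rear (hinge side), y to the side with the orange peg, z up
- display (a joint): angle of the tester's display panel about its rear hinge, rad: 0 lying flat on the box, grows as the front edge rises, 1.05 = 60 degrees, 1.57 upright, stop at 1.9. Stiff friction hinge: it stays where it is left; moving it takes about 5 N at the peg
- peg (a point): grip point on the axis of the orange round peg (14 mm diameter, 62 mm long) sticking out sideways (tester's +y) from the front corner of the black display panel (125 x 125 x 10 mm); 35 mm out from the panel's side, 115 mm from the hinge, 57 mm above the bench when flat. The peg is parallel to the hinge: upright fingers pinching it from front and rear can follow its arc, the peg turning between them
- display_hinge (a point): point at the hinge, mid panel width and mid thickness; the pivot axis lies 5 mm below it (display flat), 52 mm above the bench, and runs along the tester's y. Opening lifts the peg and carries it towards the tester's rear
- lever_unit: load-lever unit fixed to the bench: grey base plate 220 x 110 x 14 mm; origin on the bench under its middle; x points to its rear (lever hinge side), the lever points to -x; a white scale strip (138 mm high) with a green mark at hinge height and a red zone below stands on its +y side, 45 to 75 mm rearward of the paddle's middle
- lever_hinge (a point): lever pivot, on its axis, 105 mm above the bench; the axis runs along the lever unit's y
- lever (a joint): lever angle in rad: 0 released (lever slopes up 0.35 rad from the pivot to the paddle), grows as it is pushed down; 0.35 = level, at the green mark; red begins at 0.52; stop at 0.6. A spring returns it to 0 when let go; at the paddle it takes about 4 N to start, 9 N at level, 11 N at the red
- paddle_top (a point): centre of the top face of the yellow paddle, 50 mm along the lever, 40 mm wide, 16 mm thick, its middle 150 mm from the pivot; the point is 8 mm above the lever's centre line; released it is about 164 mm above the bench, at level 113 mm
- dock (a point): floor of the pack dock on the tester, middle, 50 mm above the bench; a black rim 12 mm high surrounds it
- pack_mid (a point): middle (28.5 mm up) of the black and yellow battery pack that stands loose in the dock, 100 x 70 x 57 mm, 0.6 kg; leave it
- spare_pack: a spare pack of the same kind on the bench, origin under its middle; leave it
- nest_block: pale wooden block drilled with rows of holes, 84 x 150 x 90 mm, origin under its middle; leave it
- glue: white glue bottle with orange cap, 56 mm diameter, 150 mm high, origin under its middle; leave it
- jar: amber jar with steel cap, 70 mm diameter, 80 mm high, origin under its middle; leave it
- screwdriver: red-handled screwdriver lying on the bench; leave it
There are look-alikes about, which are no part of the job. What is shaped like the part that bears pack_mid but pink or turquoise is not meant. There is more than one size of the lever_unit; the one meant has the size given above.

How it is judged (in metres and radians):
On the way, in this order (a step that is already met when the one before it is completed fails the run):
1. the display stands raised at about 60 degrees, the lever still released (value of joint display between 0.87 and 1.22 rad and value of joint lever below 0.06 rad), for 0.3 s.
2. the fingers hold the lever level, display still at about 60 degrees (value of joint display between 0.87 and 1.22 rad and value of joint lever between 0.27 and 0.43 rad and contact force between the fingers and lever above 2 N), for 1 s.
At the end, for the whole second after the job is handed in: display between 50 and 70 degrees (0.87 to 1.22 rad) and at rest; lever held level by the fingers (joint 0.27 to 0.43 rad, at least 2 N on the paddle), at rest; pack in its dock (within 15 mm sideways, seated) (all of step 2 and velocity of joint lever between -0.1 and 0.1 rad/s and velocity of joint display between -0.05 and 0.05 rad/s and horizontal distance between pack_mid and dock below 0.015 m and z of pack_mid in the frame of dock below 0.035 m); the arm keeps its last pose, push and grip.
It fails at once if the lever is pushed into the red (beyond 0.52 rad) (value of joint lever above 0.52 rad).
It fails at once if the pack in the dock is moved more than 20 mm (distance of pack_mid from where it was at the start of the episode above 0.02 m).
It fails at once if another thing on the bench is moved more than 30 mm (distance of any of spare_pack, nest_block, glue, jar, screwdriver from where it was at the start of the episode above 0.03 m).
It also fails if it takes over 54 s, if anything falls off the work surface, if the arm or the gripper's body presses on something with over 40 N, if the wrist force passes 120 N, or if a joint passes its speed limit or range.

ROBOT

A 6-joint arm with a two-finger parallel gripper is mounted at the origin on the work surface. World frame = base frame: x ahead of the robot, y to its left, z up, the work surface at z = 0. Lengths are in mm, angles in rad, forces in N, time in s.
With the tool pointing down it reaches from about 350 to 775 mm from the base axis. Payload 7.3 kg.
Tool frame: the origin (TCP) lies at the very end of the fingers, on their centre line; the grasp point (between the pads) lies 19 mm behind it; z points along the fingers, y is the line along which they close (so a half turn about z gives the same grasp; the last joint's range is limited). The gripper opens to 92 mm and grips with 3 to 60 N. Pads are 19 mm wide; open, the fingers measure 130 mm over their backs; the gripper's body (75 mm by 190 mm) begins 47 mm behind the grasp point.
Start: joints at [1.102, 0.342, 1.524, -0, 1.275, -0.146], TCP at [166.528, 497.909, 226.741] pointing down, gripper open.
Joint ranges: [-2.53, 2.53], [-0.77, 2.02], [0.04, 2.7], [-1, 4.14], [0.28, 2.66], [-3.11, 3.11]. Speed limits (rad/s): [2.57, 2.57, 3.14, 3.14, 3.14, 3.14].

INTERFACE

Orientations are given as [roll, pitch, yaw] about the fixed x, y, z axes, in that order (R = Rz(yaw) Ry(pitch) Rx(roll)).
In Python, from plant import * gives the robot as it stands.
- The arm moves only by the tool arm_command, never from a script. Its arguments are lists of equal length, an entry for each row: "gripper": the finger opening in mm, from 0 to 91.8; "dp": the shift along the tool's x, y, z in units of 25 mm (1.0 is 25 mm), a list of three; "twist": the turn about the tool's z in units of 5 degrees (1.0 is 5 degrees). A call has exactly 5 rows; each row shifts and turns the commanded pose from where the row before left it, along the tool's axes as they then stand; what a row does not reach is not made up. A row lasts 1/8 s, in which the tool goes at most 62.5 mm and 10.7 degrees, less where a joint would pass 70% of its speed; a pose out of reach is approached as far as the arm can. A call is refused whole if a number of a shift passes 1 or a number of a turn 1, either way. A call with a gripper value outside its range is refused whole. The fingers move at their own pace and stop on an object; the grip force is fixed at half the most. Time passes only in rows, so rows that do not move let the fingers close, or fill a call up. It gives the time, the measured TCP pose, the force, the opening and the grip force at its end, in the units of the state.
- get_obs(): the state, without advancing time (a new reading comes with each control period).
- capture(name): name is "side" or "top"; returns the picture (480x640x3 uint8, red, green, blue); there is no depth.
- get_calibration(name): a dict with "mtx" (3x3 intrinsics, pixels), "position" and "attitude" of the camera in the world. Camera axes: x right, y down, z forward; pixel columns grow to the right and rows downward; lengths in mm; the calibration is good to about 2 mm. A picture is of the moment at which its call begins. get_calibration takes no time and is no camera call.
- close_job(): hands the job in; it is judged then, once.
The state is a dict: "time": time; "joint_positions": joint angles; "dq": joint speeds; "tau": joint torques, N m; "tool_pos": TCP position; "tcp_rot": TCP orientation; "contact_force": force on the tool from outside, world axes, zero at the start; "moment": the same for the moment, N m; "grip_width": finger opening in mm; "finger_force": force on a finger pad.
Only numpy, scipy, OpenCV 4.12 (cv2) and the standard library are available. Lean on these libraries where they do the work, as an engineer would, in place of code of your own. Each camera call takes 0.05 s, during which the arm holds its last target. There are 200 camera calls.

## Working session

There is one attempt and no reset: what is moved stays moved. The work goes in short steps, Python scripts to look and compute and a tool call to move; the robot and the scene stay as the last step left them, time stands still between calls to the robot, and variables do not carry over. Pictures are saved under pics/ and viewed, at most 10 in all, crops included, and the job is handed in when it is done.

Besides the shell and the picture viewer there is one more tool, called after ">>>" by a JSON object that holds its "name" and its "arguments", one argument or row to a line. arm_command: Moves the arm, as the interface text tells. Its arguments: {"type":"object","properties":{"gripper":{"type":"array"},"dp":{"type":"array"},"twist":{"type":"array"}},"required":["gripper","dp","twist"]}

```bash
mkdir -p pics; ls; python3 - <<'E'
from plant import *
import cv2
for n in("top","side"):
    c=get_calibration(n);print(n,c)
    cv2.imwrite(f"pics/{n}0.png",capture(n)[:,:,::-1])
print(get_obs())
E
```

```text
pics
top {'mtx': array([[499.93631733,   0.        , 323.26160275],
       [  0.        , 499.93631733, 237.56829216],
       [  0.        ,   0.        ,   1.        ]]), 'position': array([ 353.22249485,  -13.39227184, 1749.44155333]), 'attitude': array([-2.99439915,  0.01296656, -1.57708053])}
side {'mtx': array([[516.11542518,   0.        , 322.7768488 ],
       [  0.        , 516.11542518, 235.23098049],
       [  0.        ,   0.        ,   1.        ]]), 'position': array([  521.65116126, -1173.16550142,  1062.27407841]), 'attitude': array([-2.2599988 , -0.00611042, -0.05850833])}
{'time': 0.1, 'joint_positions': array([ 1.10200560e+00,  3.42640816e-01,  1.52491374e+00,  3.01720378e-05,
        1.27541486e+00, -1.46020266e-01]), 'dq': array([ 0.0020065 , -0.00219882, -0.00307609,  0.00145315, -0.00058463,
        0.0015729 ]), 'tau': array([ 2.01902323e-03, -4.32001591e+01, -2.44696337e+01,  7.19021377e-02,
        5.25810686e-02,  9.63775278e-06]), 'tool_pos': array([166.34178011, 497.56827624, 226.12351938]), 'tcp_rot': array([-3.14023474e+00, -2.28868057e-04,  2.81881324e+00]), 'contact_force': array([ 0.30406981, -0.49214241,  0.22510902]), 'moment': array([ 0.01818502, -0.02276312, -0.03570669]), 'finger_force': 0.0, 'grip_width': 92.29449393487268}
```

View pics/top0.png

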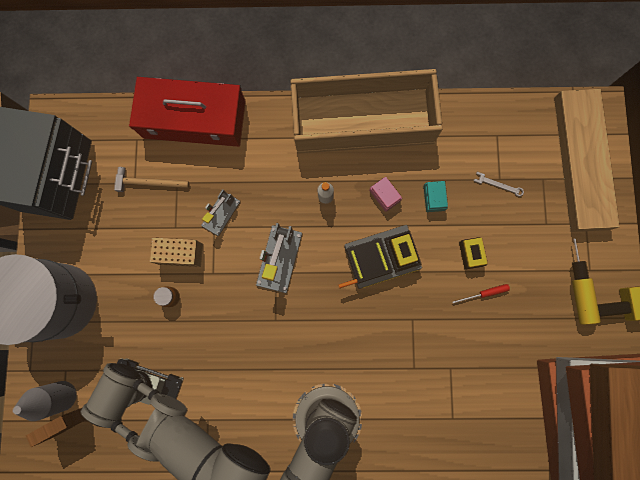

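View pics/side0.png

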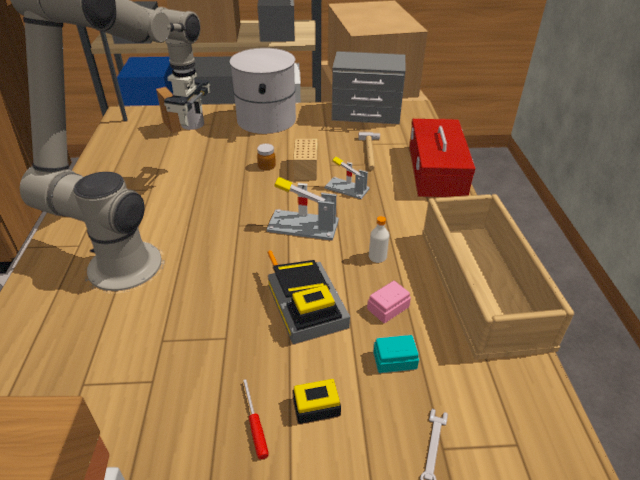

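The top view shows the tester at about (383,257) px with the orange peg at (348,285). The larger lever unit is at (279,260) with its paddle at (270,271). The small look-alike is at (220,212). In the side view the peg is at (272,258) and the paddle at (285,184).

```bash
cat > h.py <<'E'
from plant import *
import cv2, numpy as np
from scipy.spatial.transform import Rotation as R
C={n:get_calibration(n) for n in("top","side")}
def ray(n,uv):
    c=C[n];d=np.linalg.inv(c["mtx"])@[uv[0],uv[1],1.]
    return c["position"],R.from_euler("xyz",c["attitude"]).apply(d)
def plane(n,uv,z):
    p,d=ray(n,uv);return p+d*(z-p[2])/d[2]
def proj(n,P):
    c=C[n];q=R.from_euler("xyz",c["attitude"]).inv().apply(np.array(P)-c["position"]);q=c["mtx"]@q;return q[:2]/q[2]
def two(a,b):
    p,d=ray("top",a);q,e=ray("side",b)
    s=np.linalg.lstsq(np.c_[d,-e],q-p,rcond=None)[0]
    A,B=p+s[0]*d,q+s[1]*e;return (A+B)/2,np.linalg.norm(A-B)
def blobs(img,lo,hi,roi,minA=8):
    x0,y0,x1,y1=roi
    m=cv2.inRange(cv2.cvtColor(img,cv2.COLOR_RGB2HSV)[y0:y1,x0:x1],lo,hi)
    n,l,s,c=cv2.connectedComponentsWithStats(m)
    out=[]
    for i in range(1,n):
        if s[i,4]>=minA:
            pts=np.argwhere(l==i)[:,::-1].astype(np.float32)+[x0,y0]
            out.append((s[i,4],c[i]+[x0,y0],cv2.minAreaRect(pts.astype(np.float32))))
    return out
E
python3 - <<'E'
from h import *
np.set_printoptions(precision=1,suppress=True)
t=cv2.imread("pics/top0.png")[:,:,::-1].copy();s=cv2.imread("pics/side0.png")[:,:,::-1].copy()
for nm,img,roi in(("top yel",t,(240,220,310,300)),("side yel",s,(260,170,310,205))):
    print(nm,blobs(img,(22,130,90),(35,255,255),roi))
for nm,img,roi in(("top or",t,(330,275,365,295)),("side or",s,(262,245,285,275))):
    print(nm,blobs(img,(6,215,120),(17,255,255),roi,3))
a=cv2.resize(t[215:305,245:435],None,fx=4,fy=4,interpolation=cv2.INTER_CUBIC)
cv2.imwrite("pics/tz.png",a[:,:,::-1])
a=cv2.resize(s[165:345,240:365],None,fx=3.3,fy=3.3,interpolation=cv2.INTER_CUBIC)
cv2.imwrite("pics/sz.png",a[:,:,::-1])
E
```

```text
top yel [(np.int32(165), array([268.8, 271.4]), ((268.6415100097656, 271.7547302246094), (11.538285255432129, 15.109660148620605), 15.945395469665527))]
side yel [(np.int32(170), array([282.9, 183.7]), ((283.05670166015625, 183.7474365234375), (16.144004821777344, 10.864204406738281), 23.96249008178711))]
top or []
side or [(np.int32(53), array([272. , 257.8]), ((272.10003662109375, 257.70001220703125), (14.758047103881836, 4.0249223709106445), 63.43495178222656))]
```

View pics/tz.png

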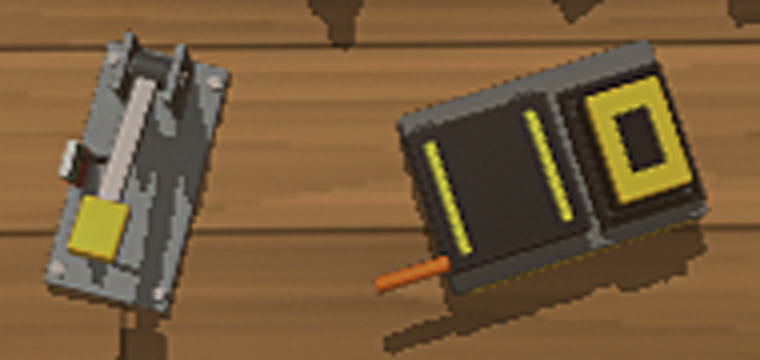

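View pics/sz.png

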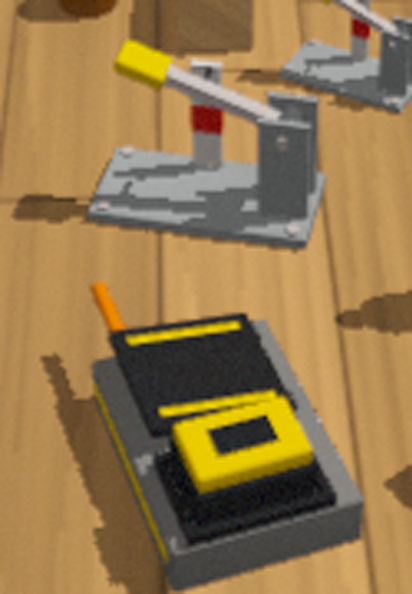

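In the top crop the peg runs from crop (377,286) to (448,264). The tester box top corners are at (400,122), (650,42), (705,213) and (453,290). The lever base corners are at (48,287), (165,312), (228,72) and (112,45), and the paddle is around (98,228). The side crop confirms the same peg and the large lever with its raised paddle.

```bash
python3 - <<'E'
from h import *
np.set_printoptions(precision=1,suppress=True)
f=lambda x,y:(245+(x-1.5)/4,215+(y-1.5)/4)
P=[plane("top",f(*c),57)[:2] for c in((377,286),(448,264))];print("peg ends",P,np.linalg.norm(P[0]-P[1]))
T=[plane("top",f(*c),50)[:2] for c in((400,122),(650,42),(705,213),(453,290))]
T=np.array(T);print("box",T,[np.linalg.norm(T[i]-T[i-1]) for i in range(4)])
yv=(T[0]-T[1]+T[3]-T[2]);xv=(T[0]-T[3]+T[1]-T[2]);ya=np.arctan2(-yv[0],yv[1]);xa=np.arctan2(xv[1],xv[0]);yaw=(ya*228+xa*160)/388;print("yaw",ya,xa,yaw)
Rm=np.array([[np.cos(yaw),-np.sin(yaw)],[np.sin(yaw),np.cos(yaw)]])
o=T.mean(0)-Rm@[5,-31];print("tester origin",o)
for p in P: print("peg in tester",Rm.T@(p-o))
m=blobs(cv2.imread("pics/side0.png")[:,:,::-1].copy(),(6,180,100),(17,255,255),(262,245,285,275),3);print(m)
print("side peg centre z57",[Rm.T@(plane("side",x[1],57)[:2]-o) for x in m])
L=np.array([plane("top",f(*c),14)[:2] for c in((48,287),(165,312),(228,72),(112,45))])
print("lev",[np.linalg.norm(L[i]-L[i-1]) for i in range(4)],L.mean(0))
xv=L[3]-L[0]+L[2]-L[1];yv=L[0]-L[1]+L[3]-L[2];print("yaw",np.arctan2(xv[1],xv[0]),np.arctan2(-yv[0],yv[1]))
yl=np.arctan2(xv[1],xv[0]);Rl=np.array([[np.cos(yl),-np.sin(yl)],[np.sin(yl),np.cos(yl)]])
p=plane("top",f(98,228),162)[:2];print("paddle top",p,Rl.T@(p-L.mean(0)))
print("two",two((268.8,271.4),(282.9,183.7)))
E
```

```text
peg ends [array([438.3, -44.6]), array([ 456.4, -104.8])] 62.77719516711058
box [[ 578.6  -66. ]
 [ 646.3 -281.9]
 [ 498.5 -323.9]
 [ 434.9 -109. ]] [np.float64(150.00738933549113), np.float64(226.25016791119305), np.float64(153.6137910035229), np.float64(224.17040433286638)]
yaw 0.29600489643246614 0.28405241013384064 0.29107603610313604
tester origin [ 525.9 -166.9]
peg in tester [-48.8 142.3]
peg in tester [-48.7  79.5]
[(np.int32(64), array([271.8, 257.5]), ((272.0000305175781, 257.5000305175781), (16.099689483642578, 4.919349670410156), 63.43495178222656))]
side peg centre z57 [array([-43.6, 135.5])]
lev [np.float64(218.92707099972978), np.float64(103.97470307941438), np.float64(216.480899418913), np.float64(105.33135316984439)] [535.9 161.7]
yaw -0.25103266290373444 -0.22740941901035075
paddle top [480.6 178.7] [-57.8   2.7]
two (array([481.5, 180.1, 159.2]), np.float64(0.04299956931442736))
```

>>> {"name": "arm_command", "arguments": {
  "gripper": [91,91,91,91,91],
  "dp": [
    [-1,-1,0],
    [-1,-1,0],
    [-1,-1,0],
    [-1,-1,0],
    [-1,-1,0]
  ],
  "twist": [0,0,0,0,0]
}}

```text
time: 0.72
tool_pos: [245.6, 338.5, 226.5]
tcp_rot: [-3.141, -0.0, 2.819]
contact_force: [0.1, -0.4, 0.7]
grip_width: 90.8
finger_force: 0.0
```

>>> {"name": "arm_command", "arguments": {
  "gripper": [91,91,91,91,91],
  "dp": [
    [-1,-1,0],
    [-1,-1,0],
    [-1,-1,0],
    [-1,-1,0],
    [-1,-1,0]
  ],
  "twist": [0,0,0,0,0]
}}

```text
time: 1.35
tool_pos: [324.5, 180.4, 226.6]
tcp_rot: [-3.142, -0.0, 2.819]
contact_force: [0.6, 1.2, -0.3]
grip_width: 91.4
finger_force: 0.0
```

>>> {"name": "arm_command", "arguments": {
  "gripper": [91,91,91,91,91],
  "dp": [
    [-1,-1,0],
    [-1,-1,0],
    [-1,-1,0],
    [-1,-1,0],
    [-1,-1,0]
  ],
  "twist": [0,0,0,0,0]
}}

```text
time: 1.98
tool_pos: [403.4, 22.2, 226.5]
tcp_rot: [3.142, -0.0, 2.819]
contact_force: [0.8, -0.1, -0.4]
grip_width: 91.4
finger_force: 0.0
```

>>> {"name": "arm_command", "arguments": {
  "gripper": [91,91,91,91,91],
  "dp": [
    [-0.9,-0.95,0],
    [-0.9,-0.95,0],
    [-0.9,-0.95,0],
    [0,0,0],
    [0,0,0]
  ],
  "twist": [0,0,0,1,1]
}}

```text
time: 2.6
tool_pos: [444.4, -66.0, 226.2]
tcp_rot: [-3.142, -0.001, 2.64]
contact_force: [-0.2, 0.5, 0.2]
grip_width: 90.9
finger_force: 0.0
```

>>> {"name": "arm_command", "arguments": {
  "gripper": [91,91,91,91,91],
  "dp": [
    [0,0,0],
    [0,0,0],
    [0,0,0],
    [0,0,0],
    [0,0,0]
  ],
  "twist": [1,1,1,1,1]
}}

```text
time: 3.22
tool_pos: [444.3, -65.6, 226.4]
tcp_rot: [-3.141, -0.001, 2.205]
contact_force: [-0.8, -0.2, 0.6]
grip_width: 91.1
finger_force: 0.0
```

>>> {"name": "arm_command", "arguments": {
  "gripper": [91,91,91,91,91],
  "dp": [
    [0,0,0],
    [0,0,0],
    [0,0,0],
    [0,0,0],
    [0,0,0]
  ],
  "twist": [1,1,1,1,0]
}}

```text
time: 3.85
tool_pos: [444.4, -65.6, 226.5]
tcp_rot: [-3.141, -0.0, 1.86]
contact_force: [-0.5, -0.3, -0.0]
grip_width: 90.9
finger_force: 0.0
```

>>> {"name": "arm_command", "arguments": {
  "gripper": [91,91,91,91,91],
  "dp": [
    [-0.1,0,1],
    [0,0,1],
    [0,0,1],
    [0,0,1],
    [0,0,0.8]
  ],
  "twist": [0,0,0,0,0]
}}

```text
time: 4.47
tool_pos: [445.0, -67.9, 105.7]
tcp_rot: [-3.141, -0.001, 1.861]
contact_force: [0.1, 0.7, 0.0]
grip_width: 90.8
finger_force: 0.0
```

```bash
python3 - <<'E'
from h import *
t=capture("top");s=capture("side")
a=cv2.resize(t[215:315,300:430],None,fx=3,fy=3,interpolation=cv2.INTER_CUBIC)
b=cv2.resize(s[180:340,220:350],None,fx=3,fy=3,interpolation=cv2.INTER_CUBIC)
o=np.zeros((480,790,3),np.uint8);o[:300,:390]=a;o[:480,400:790]=b
cv2.imwrite("pics/c1.png",o[:,:,::-1]);print(get_obs()["tool_pos"])
E
```

```text
[443.94310422 -67.60823936 104.95163597]
```

View pics/c1.png

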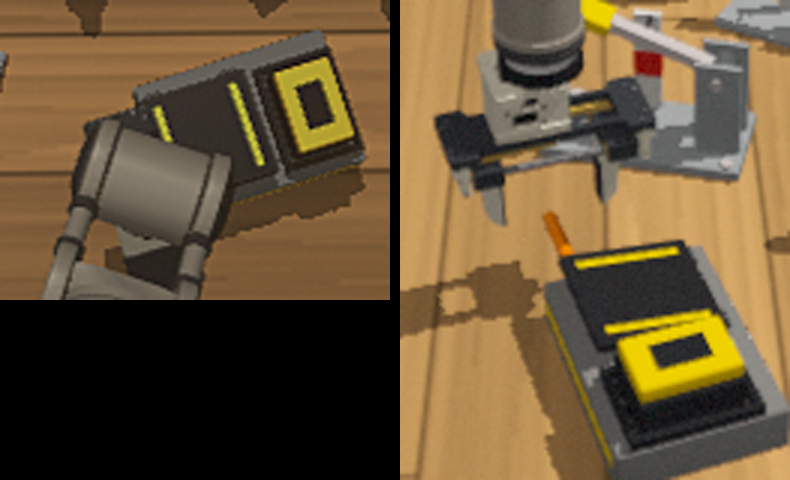

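In the side crop the open fingers sit above and either side of the peg, whose end is at crop (548,215). I'll descend and pinch.

>>> {"name": "arm_command", "arguments": {
  "gripper": [91,91,91,60,40],
  "dp": [
    [0,0,0.9],
    [0,0,0.9],
    [0,0,0.9],
    [0,0,0],
    [0,0,0]
  ],
  "twist": [0,0,0,0,0]
}}

```text
time: 5.2
tool_pos: [446.0, -68.3, 40.2]
tcp_rot: [3.14, 0.001, 1.859]
contact_force: [0.5, -0.2, 0.5]
grip_width: 75.4
finger_force: 0.0
```

>>> {"name": "arm_command", "arguments": {
  "gripper": [30,26,22,20,20],
  "dp": [
    [0,0,0],
    [0,0,0],
    [0,0,0],
    [0,0,0],
    [0,0,0]
  ],
  "twist": [0,0,0,0,0]
}}

```text
time: 5.82
tool_pos: [445.3, -68.0, 39.2]
tcp_rot: [3.142, -0.0, 1.859]
contact_force: [0.4, -0.0, -0.2]
grip_width: 25.5
finger_force: 0.0
```

>>> {"name": "arm_command", "arguments": {
  "gripper": [18,16,12,8,8],
  "dp": [
    [0,0,0],
    [0,0,0],
    [0,0,0],
    [0,0,0],
    [0,0,0]
  ],
  "twist": [0,0,0,0,0]
}}

```text
time: 6.45
tool_pos: [447.1, -67.7, 39.3]
tcp_rot: [3.138, 0.001, 1.859]
contact_force: [7.9, 5.0, -4.7]
grip_width: 13.1
finger_force: 30.0
```

>>> {"name": "arm_command", "arguments": {
  "gripper": [8,8,8,8,8],
  "dp": [
    [0,0.1,-0.32],
    [0,0.05,-0.32],
    [0,0.07,-0.32],
    [0,0.09,-0.31],
    [0,0.11,-0.3]
  ],
  "twist": [0,0,0,0,0]
}}

```text
time: 7.08
tool_pos: [459.8, -64.1, 78.3]
tcp_rot: [3.133, 0.001, 1.857]
contact_force: [22.8, 11.0, -23.4]
grip_width: 12.9
finger_force: 29.9
```

>>> {"name": "arm_command", "arguments": {
  "gripper": [8,8,8,8,8],
  "dp": [
    [0,0.1,0],
    [0,0.1,0],
    [0,0,0],
    [0,0,0],
    [0,0,0]
  ],
  "twist": [0,0,0,0,0]
}}

```text
time: 7.7
tool_pos: [459.9, -63.8, 78.4]
tcp_rot: [-3.141, -0.0, 1.859]
contact_force: [-0.5, -2.5, -0.2]
grip_width: 13.0
finger_force: 29.9
```

```bash
python3 - <<'E'
from h import *
s=capture("side")
b=cv2.resize(s[180:340,220:360],None,fx=3.7,fy=3.7,interpolation=cv2.INTER_CUBIC)
cv2.imwrite("pics/c2.png",b[:,:,::-1]);print(get_obs())
E
```

```text
{'time': 7.75, 'joint_positions': array([-3.02993950e-01,  4.21082278e-01,  1.88198062e+00, -9.84725919e-05,
        8.38829163e-01, -5.90856803e-01]), 'dq': array([-0.00055553,  0.00042482, -0.0004492 , -0.00107468,  0.00240518,
       -0.00021399]), 'tau': array([ 9.25913695e-01, -4.01096499e+01, -1.76894814e+01,  5.04160970e-01,
       -1.38199897e-01, -1.91744749e-02]), 'tool_pos': array([459.94430292, -63.76576429,  78.4365354 ]), 'tcp_rot': array([-3.14130321e+00, -1.05978135e-04,  1.85872499e+00]), 'contact_force': array([-1.25830387, -2.2974112 ,  0.71075577]), 'moment': array([-0.36517199,  0.26690074,  0.05316305]), 'finger_force': 29.917144775390625, 'grip_width': 13.12673768518305}
```

View pics/c2.png

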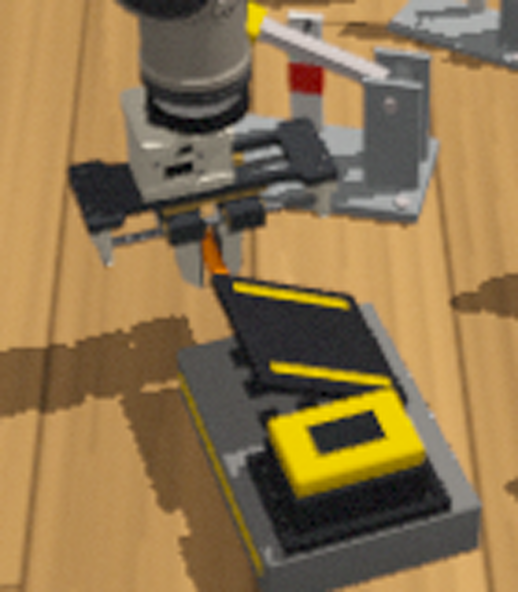

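The display is rising with the peg between the fingers, and the force has relaxed. I'll carry on along the arc.

>>> {"name": "arm_command", "arguments": {
  "gripper": [8,8,8,8,8],
  "dp": [
    [0,0.14,-0.29],
    [0,0.16,-0.28],
    [0,0.18,-0.27],
    [0,0.2,-0.26],
    [0,0.22,-0.24]
  ],
  "twist": [0,0,0,0,0]
}}

```text
time: 8.38
tool_pos: [483.6, -56.5, 111.1]
tcp_rot: [3.139, -0.001, 1.858]
contact_force: [15.2, 2.7, -28.3]
grip_width: 12.7
finger_force: 30.0
```

>>> {"name": "arm_command", "arguments": {
  "gripper": [8,8,8,8,8],
  "dp": [
    [0,0,0],
    [0,0.23,-0.23],
    [0,0.24,-0.21],
    [0,0.25,-0.19],
    [0,0,0]
  ],
  "twist": [0,0,0,0,0]
}}

```text
time: 9.0
tool_pos: [501.0, -51.0, 125.4]
tcp_rot: [3.139, -0.002, 1.859]
contact_force: [17.0, 2.7, -31.4]
grip_width: 13.1
finger_force: 30.0
```

>>> {"name": "arm_command", "arguments": {
  "gripper": [8,8,8,8,8],
  "dp": [
    [0,0.08,0.12],
    [0,0.2,-0.1],
    [0,0.2,-0.1],
    [0,0,0],
    [0,0,0]
  ],
  "twist": [0,0,0,0,0]
}}

```text
time: 9.62
tool_pos: [509.4, -48.3, 129.9]
tcp_rot: [-3.139, -0.001, 1.859]
contact_force: [-5.7, -0.4, 0.8]
grip_width: 13.1
finger_force: 30.0
```

```bash
python3 - <<'E'
from h import *
s=capture("side")
b=cv2.resize(s[150:330,220:370],None,fx=3.3,fy=3.3,interpolation=cv2.INTER_CUBIC)
cv2.imwrite("pics/c3.png",b[:,:,::-1]);o=get_obs();print(o["tool_pos"],o["contact_force"])
E
```

```text
[509.3417697  -48.34824852 129.94261409] [-4.96638758 -0.02329989  1.91440685]
```

View pics/c3.png

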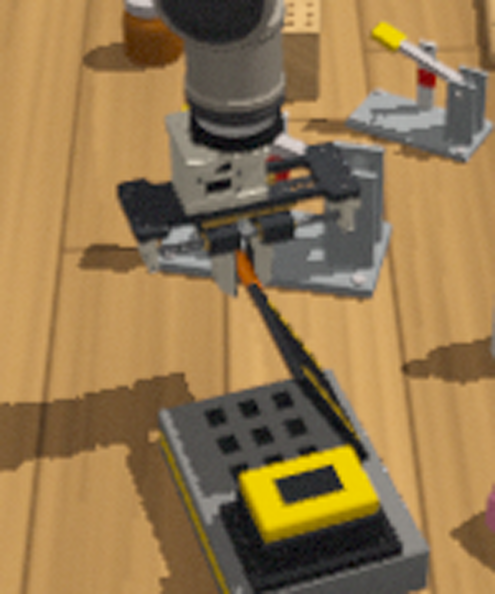

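The display stands steep, roughly 60°, with the peg still between the fingers. I'll release and go straight up.

>>> {"name": "arm_command", "arguments": {
  "gripper": [30,40,50,50,50],
  "dp": [
    [0,0,0],
    [0,0,0],
    [0,0,0],
    [0,0,0],
    [0,0,0]
  ],
  "twist": [0,0,0,0,0]
}}

```text
time: 10.3
tool_pos: [510.6, -48.7, 129.7]
tcp_rot: [3.141, -0.0, 1.859]
contact_force: [0.2, 0.2, -0.2]
grip_width: 49.7
finger_force: 0.0
```

>>> {"name": "arm_command", "arguments": {
  "gripper": [50,50,50,50,50],
  "dp": [
    [0.4,0,-1],
    [0,0,-1],
    [0,0,-1],
    [0,0,-1],
    [0,0,-1]
  ],
  "twist": [0,0,0,0,0]
}}

```text
time: 10.92
tool_pos: [507.6, -39.1, 255.5]
tcp_rot: [3.141, -0.0, 1.859]
contact_force: [1.1, -0.7, -0.5]
grip_width: 50.3
finger_force: 0.0
```

>>> {"name": "arm_command", "arguments": {
  "gripper": [20,0,0,0,0],
  "dp": [
    [1,-0.5,0],
    [1,-0.5,0],
    [1,-0.5,0],
    [1,-0.5,0],
    [0,0,0]
  ],
  "twist": [0,0,0,0,0]
}}

```text
time: 11.55
tool_pos: [430.5, 43.4, 255.0]
tcp_rot: [3.141, -0.0, 1.861]
contact_force: [0.0, -0.3, 0.5]
grip_width: 4.7
finger_force: 0.0
```

```bash
python3 - <<'E'
from h import *
t=capture("top");s=capture("side")
cv2.imwrite("pics/t4.png",t[:,:,::-1]);cv2.imwrite("pics/s4.png",s[:,:,::-1])
for n,i,roi in(("t",t,(330,230,400,300)),("s",s,(250,200,320,290))):
    for b in blobs(i,(5,170,90),(17,255,255),roi,5):print(n,b)
for n,i,roi in(("t",t,(250,255,290,285)),("s",s,(260,170,310,205))):
    for b in blobs(i,(22,130,90),(35,255,255),roi,8):print(n,b)
b=np.zeros((600,760,3),np.uint8)
b[:480,:390]=cv2.resize(s[160:320,230:360],None,fx=3,fy=3,interpolation=cv2.INTER_CUBIC)
b[:300,400:760]=cv2.resize(t[215:315,310:430],None,fx=3,fy=3,interpolation=cv2.INTER_CUBIC)
cv2.imwrite("pics/c4.png",b[:,:,::-1]);o=get_obs();print(o["tool_pos"],o["contact_force"])
E
```

```text
t (np.int32(83), array([342.20481928, 261.98795181]), ((342.050048828125, 262.1499938964844), (4.110960960388184, 19.60611915588379), 71.56505584716797))
s (np.int32(55), array([293.10909091, 230.07272727]), ((293.1933898925781, 230.44813537597656), (17.09463119506836, 4.759300231933594), 60.945396423339844))
t (np.int32(168), array([268.82738095, 271.35714286]), ((269.087158203125, 271.8761901855469), (12.355958938598633, 15.229437828063965), 16.699243545532227))
s (np.int32(169), array([282.9112426 , 183.68639053]), ((283.0431213378906, 183.7327880859375), (16.150693893432617, 10.767128944396973), 23.198591232299805))
[431.8680702   42.25248615 254.97281207] [ 0.73987853 -0.97436659 -0.65412725]
```

View pics/c4.png

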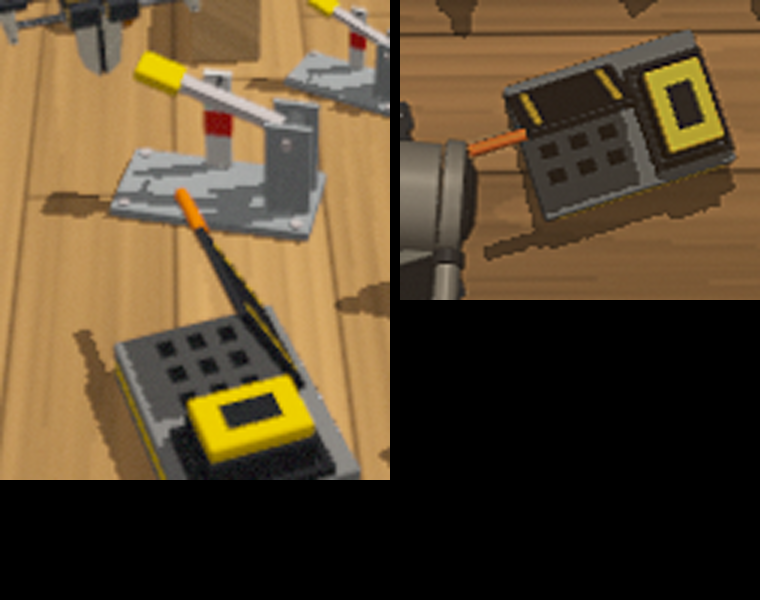

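The display stays up at a steep angle with the pack in its dock. The whole peg is visible at top px (342,262) and side px (293,230), so I can triangulate the angle.

```bash
python3 - <<'E'
from h import *
np.set_printoptions(precision=2,suppress=True)
P,g=two((342.2,262.),(293.1,230.1));z=P[2]-52;print(P,g,"angle by z",np.arcsin(z/115.1)-.0435)
p0=plane("top",(348.2,283.8),57);print("rear shift",(P-p0)[:2]@[.958,.287],"angle",np.arccos(.999-(P-p0)[:2]@[.958,.287]/115.1)-.0435)
o=get_obs();yaw=o["tcp_rot"][2];d=np.array([473.,181.])-o["tool_pos"][:2]
print("tool xy",d@[np.cos(yaw),np.sin(yaw)]/25,d@[np.sin(yaw),-np.cos(yaw)]/25)
E
```

```text
[509.9  -54.15 160.32] 0.34999724654995334 angle by z 1.1822493714251385
rear shift 67.60950384494417 angle 1.1030850987634728
tool xy 4.852355294875322 3.1564190613785916
```

```bash
python3 - <<'E'
from h import *
np.set_printoptions(precision=2,suppress=True)
a=cv2.imread("pics/top0.png")[:,:,::-1].copy();s=cv2.imread("pics/side0.png")[:,:,::-1].copy()
tb=blobs(a,(5,170,90),(17,255,255),(335,270,365,295),5);sb=blobs(s,(5,170,90),(17,255,255),(262,245,290,280),5);print(tb,sb)
print("flat peg",two(tb[0][1],sb[0][1]))
# predicted pixels of the peg centre for angles (axis from flat peg, z57)
p0=plane("top",(348.2,283.8),57)
for th in(.9,1.,1.1,1.2):
    f=th+.0435;r=115.1*(.999-np.cos(f));P=p0+[.958*r,.287*r,115.1*np.sin(f)-5]
    print(th,proj("top",P),proj("side",P))
E
```

```text
[(np.int32(81), array([347.59, 283.02]), ((347.6500244140625, 282.9499816894531), (4.110960960388184, 19.60611915588379), 71.56504821777344))] [(np.int32(72), array([272.  , 257.69]), ((272.0000305175781, 257.5000305175781), (16.099689483642578, 4.919349670410156), 63.43495178222656))]
flat peg (array([447.33, -73.44,  77.5 ]), np.float64(0.13014397636130848))
0.9 [344.77 268.14] [286.58 236.45]
1.0 [343.93 265.1 ] [289.81 233.97]
1.1 [343.02 261.9 ] [293.27 231.72]
1.2 [342.05 258.57] [296.89 229.72]
```

The angle comes out near 1.07 rad, inside the window. Next I move over the paddle with the fingers closed and come down.

>>> {"name": "arm_command", "arguments": {
  "gripper": [0,0,0,0,0],
  "dp": [
    [1,0.65,0],
    [1,0.65,0],
    [1,0.65,0],
    [1,0.65,0],
    [0.85,0.55,0]
  ],
  "twist": [0,0,0,0,0]
}}

```text
time: 12.28
tool_pos: [473.7, 181.5, 254.4]
tcp_rot: [3.141, 0.0, 1.858]
contact_force: [-0.1, 0.1, 0.5]
grip_width: 0.5
finger_force: 0.0
```

>>> {"name": "arm_command", "arguments": {
  "gripper": [0,0,0,0,0],
  "dp": [
    [0,0,1],
    [0,0,1],
    [0,0,1],
    [0,0,0],
    [0,0,0]
  ],
  "twist": [0,0,0,0,0]
}}

```text
time: 12.9
tool_pos: [473.4, 180.9, 180.5]
tcp_rot: [3.14, 0.0, 1.858]
contact_force: [-0.5, 0.0, -0.2]
grip_width: 0.4
finger_force: 0.0
```

```bash
python3 - <<'E'
from h import *
s=capture("side")
cv2.imwrite("pics/c5.png",cv2.resize(s[120:300,230:360],None,fx=3.3,fy=3.3,interpolation=cv2.INTER_CUBIC)[:,:,::-1])
o=get_obs();print(o["tool_pos"],o["contact_force"],o["grip_width"])
E
```

```text
[473.43921715 181.03786312 180.73763269] [-0.09287306 -0.02131496  1.14195273] 0.49872025577808354
```

View pics/c5.png

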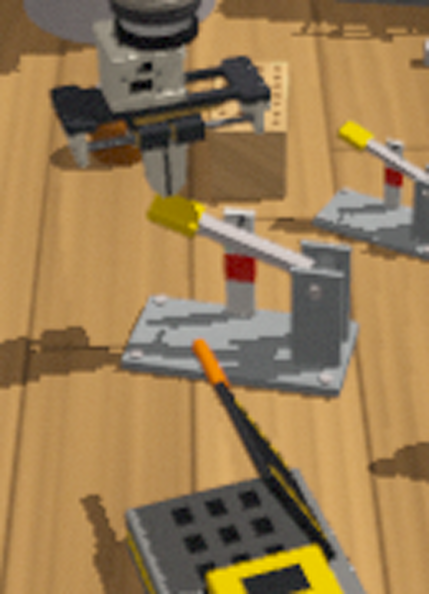

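The fingertips at crop (168,193) are right over the paddle at (178,213). Next I push down gently.

>>> {"name": "arm_command", "arguments": {
  "gripper": [0,0,0,0,0],
  "dp": [
    [0,0,0.5],
    [0,0,0.5],
    [0,0,0.5],
    [0,0,0.5],
    [0,0,0.4]
  ],
  "twist": [0,0,0,0,0]
}}

```text
time: 13.58
tool_pos: [471.3, 181.5, 119.1]
tcp_rot: [-3.14, -0.001, 1.859]
contact_force: [-4.9, 0.9, 8.3]
grip_width: 0.3
finger_force: 4.1
```

>>> {"name": "arm_command", "arguments": {
  "gripper": [0,0,0,0,0],
  "dp": [
    [0,0,0.2],
    [0,0,0.1],
    [0,0,0],
    [0,0,0],
    [0,0,0]
  ],
  "twist": [0,0,0,0,0]
}}

```text
time: 14.2
tool_pos: [470.9, 181.6, 112.0]
tcp_rot: [-3.139, -0.001, 1.859]
contact_force: [-5.7, 2.4, 9.0]
grip_width: 0.2
finger_force: 4.6
```

```bash
python3 - <<'E'
from h import *
s=capture("side")
cv2.imwrite("pics/c6.png",cv2.resize(s[120:300,230:360],None,fx=3.3,fy=3.3,interpolation=cv2.INTER_CUBIC)[:,:,::-1])
o=get_obs();print(o["tool_pos"],o["contact_force"],o["grip_width"])
E
```

```text
[470.83872965 181.5714445  112.00622478] [-6.20442104  1.7925594   9.20310325] 0.25619923644119985
```

View pics/c6.png

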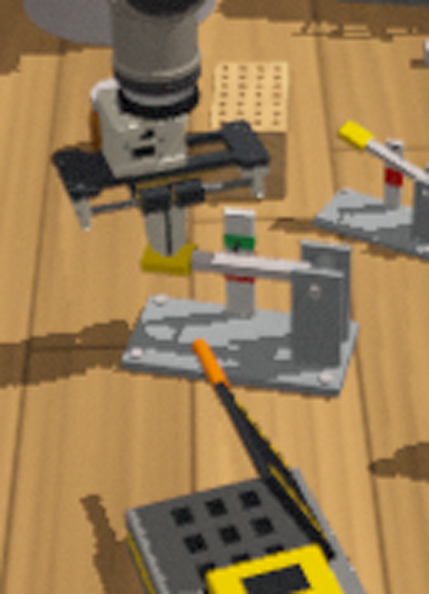

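The lever looks level, with 9.2 N on it and the tip at z = 112. I'll hold for over 1 s, then hand in.

>>> {"name": "arm_command", "arguments": {
  "gripper": [0,0,0,0,0],
  "dp": [
    [0,0,0],
    [0,0,0],
    [0,0,0],
    [0,0,0],
    [0,0,0]
  ],
  "twist": [0,0,0,0,0]
}}

```text
time: 14.88
tool_pos: [470.8, 181.6, 112.0]
tcp_rot: [-3.139, -0.001, 1.859]
contact_force: [-5.0, 3.3, 9.5]
grip_width: 0.6
finger_force: 4.5
```

>>> {"name": "arm_command", "arguments": {
  "gripper": [0,0,0,0,0],
  "dp": [
    [0,0,0],
    [0,0,0],
    [0,0,0],
    [0,0,0],
    [0,0,0]
  ],
  "twist": [0,0,0,0,0]
}}

```text
time: 15.5
tool_pos: [470.9, 181.6, 112.0]
tcp_rot: [-3.139, -0.001, 1.859]
contact_force: [-6.6, 1.9, 10.2]
grip_width: 0.6
finger_force: 4.6
```

```bash
python3 -c "
from plant import *
o=get_obs();print(o['tool_pos'],o['contact_force']);print(close_job())"
```

```text
[470.85655486 181.57624517 112.0362973 ] [-6.62702148  1.94702286 10.17889863]
the job is handed in; nothing more can be done
None
```

I handed the job in at about 15.5 s: the display stands by itself at about 60° (about 1.07 rad by camera), the fingers still hold the lever level with about 10 N, and the pack is in its dock; no verdict was returned.

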